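# Close the wide winch-parts tub

### The arm

A 6-joint arm with a two-finger parallel gripper is mounted at the origin on the work surface. World frame = base frame: x ahead of the robot, y to its left, z up, the work surface at z = 0. Lengths are in m, angles in degrees, forces in N, time in s.
With the tool pointing down it reaches from about 0.25 to 0.725 m from the base axis. Payload 4 kg.
Tool frame: the origin (TCP) lies midway between the tips of the shut fingers; the grasp point (between the pads) lies 19 mm behind it (grip_point_offset is the z of the grasp point in the tool frame, in m); z points along the fingers, y is the line along which they close (so a half turn about z gives the same grasp; the last joint's range is limited). The gripper opens to 85 mm and grips with 20 to 120 N. Pads are 22 mm wide; open, the fingers measure 114 mm over their backs; the gripper's body (76 mm by 85 mm) begins 54 mm behind the grasp point. The pads swing forward as they close: fully open they stand 13 mm farther back than shut.
Start: joints at [-65.776, 13.785, 0.286, 76.501, 0, 90], TCP at [0.205, -0.456, 0.231] pointing down, gripper open.
Joint ranges: [-155.79, 155.79], [-60.16, 107.12], [-62.33, 73.08], [-114, 123.19], [-81.49, 82.49], [-180, 180]. Speed limits (degrees/s): [159.86, 159.86, 180, 180, 180, 180].

### API

Orientations are given as a 3x3 rotation matrix whose columns are the frame's x, y, z axes.
In Python, from rig import sense, snapshot, sign_off, grip_point_offset gives the robot as it stands.
- The arm moves only by the shell command python3 -m handwheel 'ROWS'. ROWS is JSON, a list that holds one entry, the list of rows, each a list of 7 numbers: the shift along the tool's x, y, z in mm, then the turn, a rotation vector about the tool's x, y, z in rad, then the finger opening in mm, from 0 to 85.4. In form: [[[x, y, z, rx, ry, rz, fingers], ...]]. A call has 1 to 10 rows; each row shifts and turns the commanded pose from where the row before left it, along the tool's axes as they then stand; what a row does not reach is not made up. A row lasts 1/12 s, in which the tool goes at most 41.7 mm and 7.16 degrees, less where a joint would pass 70% of its speed; a pose out of reach is approached as far as the arm can. A call with a gripper value outside its range is refused whole. The fingers move at their own pace and stop on an object; the grip force is fixed at half the most. Time passes only in rows, so rows that do not move let the fingers close. It gives the time, the measured TCP pose, the force, the opening and the grip force at its end, in the units of the state.
- sense(): the state, without advancing time (a new reading comes with each control period).
- snapshot(name): name is "scene" or "top" or "wrist"; returns a dict with "img" (420x560x3 uint8, blue, green, red), "K" (3x3 intrinsics, pixels), "R" (3x3) and "t" (3): a world point X has camera coordinates R X + t. Camera axes: x right, y down, z forward; pixel columns grow to the right and rows downward; lengths in m; the calibration is good to about 2 mm. A picture is of the moment at which its call begins. There is no depth.
- sign_off(): hands the job in; it is judged then, once.
The state is a dict: "t": time; "q": joint angles; "qd": joint speeds; "effort": joint torques, N m; "position": TCP position; "tool_rot": TCP orientation; "contact_force": force on the tool from outside, world axes, zero at the start; "ft_torque": the same for the moment, N m; "finger_gap": opening from 0.0 (shut) to 1.0 (fully open); "gripper_force": force on a finger pad.
Only numpy, scipy, OpenCV 4.12 (cv2) and the standard library are available. Lean on these libraries where they do the work, as an engineer would, in place of code of your own. Each camera call takes 0.05 s, during which the arm holds its last target. There are 200 camera calls.

### The job

The wide tub of winch parts is standing open. Pick up the wide lid by its grip, set it on the wide tub and press it down until all the clips of the tub have snapped over it and it sits level and fully home, then let go; leave the smaller lid where it lies.

Things in the scene. Friction and masses are not known exactly. Their poses are not given: they have to be found in the camera images.
- lid_grip (a point): Sizes in mm. Centre of the upright grip bar (50 long on x, 22 wide, 44 tall) on the WIDE loose grey round lid, z up, 0.1 kg. 22 below: top of the flange, a disc 130 across, 4 thick; 26 below: its underside; under that a plug 30 deep, tapering from 112 across to 104 and in its lowest 12 to 84, which finds its own way into the tub. 56 above the lid's underside.
- tub_rim (a point): Sizes in mm. Centre of the mouth of the WIDE white round tub at rim height (66 above bench), fixed on a 146 square foot; rim 122 outside, 115 inside. 4 spring clips at 45, 135.. deg from x, out to 75 from the axis, tops 21 above rim. A lid laid on rests on their slopes 12-17 high; 5-12 N on its middle snaps them over the flange, at any yaw. Home: flange on rim, lid_grip 26 above this point.
- small_lid_grip (a point): Sizes in mm. Centre of the grip bar (36 long on x, 22 wide, 44 tall) of the SMALLER loose grey lid, to be left alone: same shape, flange 96 across, does not fit the wide tub. 56 above the lid's underside, z up.
- small_tub_rim (a point): Sizes in mm. Centre of the mouth, at rim height (66 above the bench), of the SMALLER white tub, not used: same shape, rim 88 outside, four clips out to 58 from its axis, tops 21 above the rim; fixed on a foot 112 square.

How it is judged:
By the outcome, as a careful person would: the job done as asked, in the order asked, and still so for the second after the job is handed in, with the robot touching nothing.
It also fails if it takes over 37 s, if anything falls off the work surface, if the arm or the gripper's body presses on something with over 40 N, if the wrist force passes 120 N, or if a joint passes its speed limit or range.

## Working session

There is one attempt and no reset: what is moved stays moved. The work goes in short steps, Python scripts to look and compute and a shell command to move; the robot and the scene stay as the last step left them, time stands still between calls to the robot, and variables do not carry over. Pictures are saved under pics/ and viewed, at most 10 in all, crops included, and the job is handed in when it is done.

```bash
mkdir -p pics; python3 - <<'E'
from rig import *
import cv2,numpy as np
s=sense();print(s['position'],np.round(s['tool_rot'],3),s['t'],grip_point_offset,s['finger_gap'])
for n in("top","scene"):
    d=snapshot(n);cv2.imwrite(f'pics/{n}1.png',d['img']);print(n,d['K'].tolist(),np.round(d['R'],4).tolist(),d['t'])
E
```

```text
[ 0.20491067 -0.45542039  0.2304326 ] [[ 0.912  0.41  -0.001]
 [ 0.41  -0.912  0.002]
 [-0.    -0.002 -1.   ]] 0.0 -0.0187 1.0014761381177926
top [[450.47869693630855, 0.0, 276.92429496144644], [0.0, 450.47869693630855, 206.63996484223847], [0.0, 0.0, 1.0]] [[0.0281, -0.9996, -0.0056], [-0.9947, -0.0274, -0.0992], [0.099, 0.0083, -0.9951]] [-0.00397492  0.54896626  0.94894359]
scene [[501.5113650739502, 0.0, 269.80348644553965], [0.0, 501.5113650739502, 208.3536413987879], [0.0, 0.0, 1.0]] [[0.85, 0.5266, 0.0135], [0.3775, -0.591, -0.7129], [-0.3674, 0.6111, -0.7011]] [-0.49059529 -0.12552304  1.36207497]
```

View pics/top1.png

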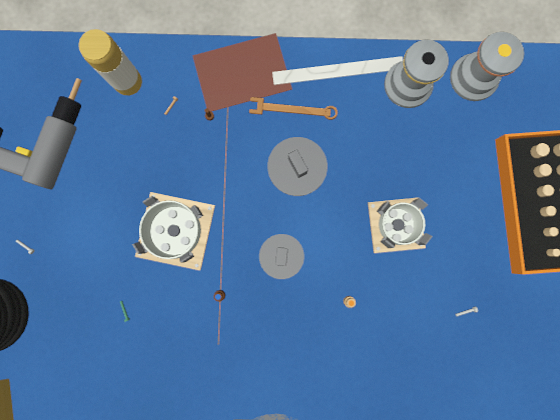

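View pics/scene1.png

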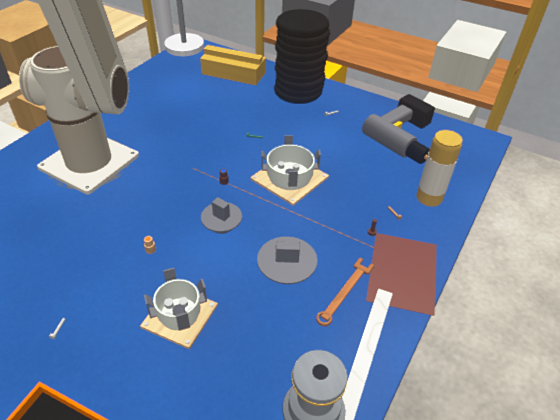

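The top view shows the wide lid at about (297,166), its bar at about (298,163), and the wide tub at about (170,229). The small lid is at (281,256) and the small tub at (403,224). A thin cord-like line runs between the lid and the tub, so I'll enlarge these areas.

```bash
python3 - <<'E'
import cv2,numpy as np
a=cv2.imread('pics/top1.png');b=cv2.imread('pics/scene1.png')
f=lambda i,x,y,w,h,k:cv2.resize(i[y:y+h,x:x+w],None,fx=k,fy=k,interpolation=cv2.INTER_CUBIC)
cv2.imwrite('pics/ct.png',f(a,130,100,200,150,4))
cv2.imwrite('pics/cs.png',f(b,190,130,200,150,4))
E
```

```text
(no output)
```

View pics/ct.png

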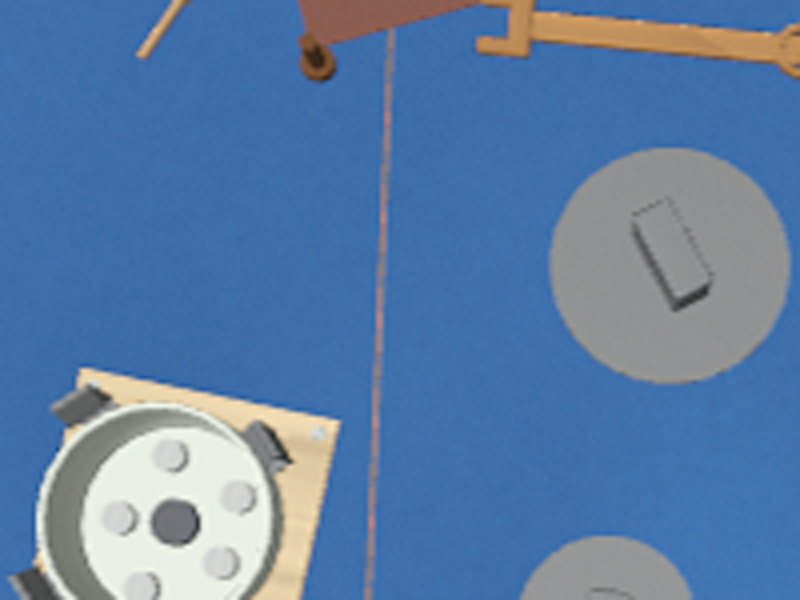

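View pics/cs.png

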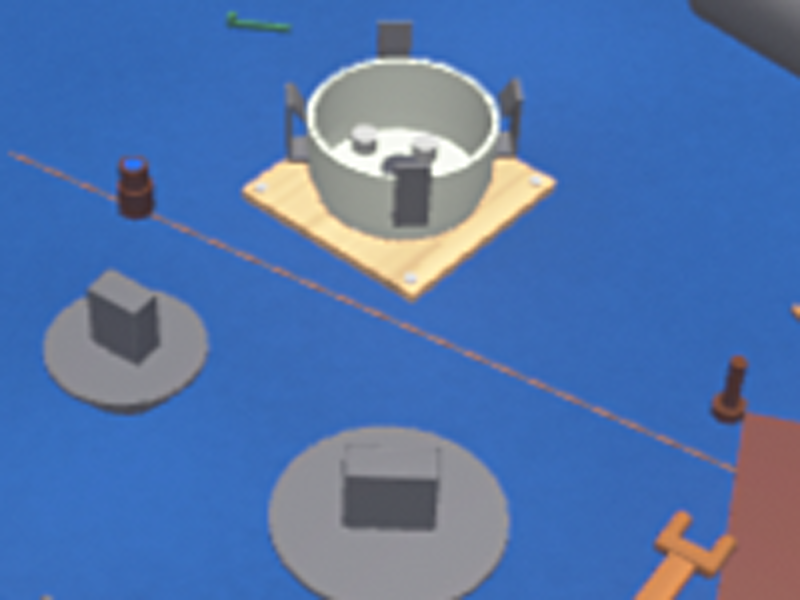

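Enlarged, the top view puts the wide lid's flange centre at (297.5,166.3) and its bar's top centre at (298.2,161.5), with the bar along (44,81). The rim in that view spans x 139–200.5, with its top edge at y 200.7. In the scene view the bar's top is at about (287.7,245.3) and the rim centre at about (290.5,160.5). The line lies flat on the bench.

```bash
cat > h.py <<'E'
import numpy as np,cv2
from rig import *
def ray(d,u,v,z):
    R=np.array(d['R']);c=-R.T@np.array(d['t']);w=R.T@np.linalg.inv(d['K'])@[u,v,1]
    return (c+w*(z-c[2])/w[2])
def proj(d,X):
    x=d['K']@(np.array(d['R'])@np.array(X)+np.array(d['t']));return x[:2]/x[2]
E
python3 - <<'E'
from h import *
T=snapshot('top');S=snapshot('scene')
print('flange top',ray(T,297.5,166.25,.034),'bar top',ray(T,298.2,161.5,.078),'scene bar',ray(S,287.7,245.3,.078))
a=ray(T,130+650/4,100+206/4,.078);b=ray(T,130+694/4,100+287/4,.078);print('bar dir',a-b,np.degrees(np.arctan2(*(a-b)[[1,0]])))
print('rim',ray(T,169.9,231,.066),ray(S,290.5,160.5,.066))
for z in(.066,):
  # fit rim centre: left,right,top pixels of outer rim in top; left,right,top in scene
  from scipy.optimize import least_squares
  th=np.linspace(0,2*np.pi,180)
  def ext(d,c):
    p=np.array([proj(d,[c[0]+.061*np.cos(t),c[1]+.061*np.sin(t),z]) for t in th]);return p[:,0].min(),p[:,0].max(),p[:,1].min()
  obsT=np.array([139.3,200.7,200.7]);obsS=np.array([190+306/4,190+499/4,130+57/4])
  for n,d,o in(('T',T,obsT),('S',S,obsS)):
    r=least_squares(lambda c:np.array(ext(d,c))-o,[.37,.22],diff_step=1e-3);print(n,r.x,r.fun)
i=T['img'];cv2.imwrite('pics/c3.png',cv2.resize(i[180:280,120:230],None,fx=6,fy=6,interpolation=cv2.INTER_CUBIC))
E
```

```text
flange top [ 0.63751289 -0.0309127   0.034     ] bar top [ 0.63908778 -0.03057258  0.078     ] scene bar [ 0.63873283 -0.02993812  0.078     ]
bar dir [0.04200565 0.02380253 0.        ] 29.53809080851252
rim [0.48818404 0.23127302 0.066     ] [0.49538657 0.23018167 0.066     ]
T [0.49033834 0.23118713] [ 1.30549192 -1.30400737  0.01713058]
S [0.49232067 0.23603371] [ 0.19776913 -0.19787152  0.02284988]
```

Bar and flange agree to 2 mm in both views: (0.639,-0.030), with the bar at 29.5°. Moving above it.

```bash
python3 -m handwheel '[[[28.5,-10.5,0,0,0,0,85],[28.5,-10.5,0,0,0,0,85],[28.5,-10.5,0,0,0,0,85],[28.5,-10.5,0,0,0,0,85],[28.5,-10.5,0,0,0,0,85],[28.5,-10.5,0,0,0,0,85],[28.5,-10.5,0,0,0,0,85],[28.5,-10.5,0,0,0,0,85],[28.5,-10.5,0,0,0,0,85],[28.5,-10.5,0,0,0,0,85]]]'
python3 -m handwheel '[[[28.5,-10.5,0,0,0,0,85],[28.5,-10.5,0,0,0,0,85],[28.5,-10.5,0,0,0,0,85],[28.5,-10.5,0,0,0,0,85],[28.5,-10.5,0,0,0,0,85],[28.5,-10.5,0,0,0,0,85],[28.5,-10.5,0,0,0,0,85],[28.5,-10.5,0,0,0,0,85],[0,0,0,0,0,-0.092,85],[0,0,0,0,0,0,85]]]'
python3 - <<'E'
from h import *
s=sense();print(s['position'],s['tool_rot'],s['t'])
d=snapshot('wrist');cv2.imwrite('pics/w1.png',d['img'])
p=s['position'];R=np.array(s['tool_rot']);print(R.T@(np.array([.639,-.0303,p[2]])-p)*1e3)
print('pred bar top',proj(d,[.639,-.0303,.078]))
E
```

```text
t: 1.03
position: [0.4227, -0.242, 0.2312]
tool_rot: [[0.912, 0.41, -0.0], [0.41, -0.912, 0.0], [-0.0, -0.0, -1.0]]
contact_force: [0.8, -1.3, -0.4]
finger_gap: 0.993
gripper_force: 0.0
t: 1.87
position: [0.5961, -0.0715, 0.2302]
tool_rot: [[0.868, 0.496, -0.002], [0.496, -0.868, 0.0], [-0.001, -0.001, -1.0]]
contact_force: [-1.1, -0.9, -0.4]
finger_gap: 0.997
gripper_force: 0.0
[ 0.59612226 -0.07153134  0.23016697] [[ 8.68208005e-01  4.96198091e-01 -1.52144875e-03]
 [ 4.96198781e-01 -8.68208939e-01  8.88038342e-05]
 [-1.27687111e-03 -8.32041212e-04 -9.99998839e-01]] 1.8667
[ 57.68573785 -14.52156494  -0.06157478]
pred bar top [261.73220748 138.94826418]
```

View pics/w1.png

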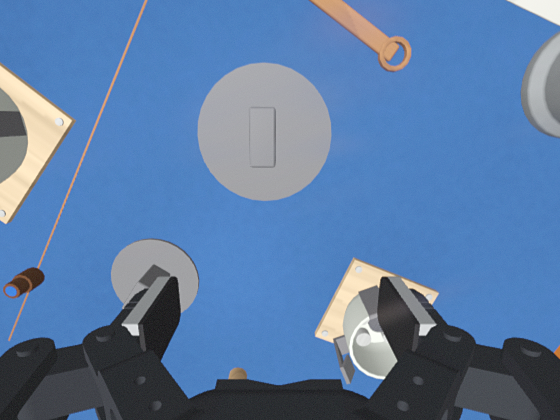

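The wrist view shows the bar at about (262,137), within 2 px of the prediction and aligned with the tool. Going down onto it.

```bash
python3 -m handwheel '[[[29,-7.2,0,0,0,0,85],[29,-7.2,0,0,0,0,85],[0,0,20,0,0,0,85],[0,0,30,0,0,0,85],[0,0,30,0,0,0,85],[0,0,10,0,0,0,85],[0,0,0,0,0,0,85]]]'
python3 - <<'E'
from h import *
s=sense();p=s['position'];R=np.array(s['tool_rot']);print(p,R.T@(np.array([.639,-.0303,.041])-p)*1e3,s['contact_force'])
E
```

```text
t: 2.5
position: [0.6357, -0.0328, 0.1377]
tool_rot: [[0.872, 0.49, -0.008], [0.49, -0.872, 0.0], [-0.007, -0.004, -1.0]]
contact_force: [-0.8, -0.4, -0.1]
finger_gap: 0.992
gripper_force: 0.0
[ 0.63568173 -0.03282148  0.13773261] [ 4.79095705 -0.16539036 96.70359706] [-0.81313111 -0.38007658 -0.08245492]
```

```bash
python3 -m handwheel '[[[1,0,25,0,0,0,85],[1,0,25,0,0,0,85],[1,0,25,0,0,0,85],[0,0,15,0,0,0,85],[0,0,5,0,0,0,85],[0,0,0,0,0,0,85],[0,0,0,0,0,0,85]]]'
python3 - <<'E'
from h import *
s=sense();p=s['position'];R=np.array(s['tool_rot']);print(p,R.T@(np.array([.639,-.0303,.041])-p)*1e3,s['contact_force'],R)
E
```

```text
t: 3.08
position: [0.6427, -0.031, 0.0484]
tool_rot: [[0.871, 0.492, 0.003], [0.492, -0.871, -0.0], [0.002, 0.002, -1.0]]
contact_force: [-0.4, 0.1, 0.3]
finger_gap: 0.994
gripper_force: 0.0
[ 0.64271059 -0.03103695  0.04839217] [-2.88717927 -2.47686115  7.38140287] [-0.4133773   0.08011931  0.34912478] [[ 8.70872710e-01  4.91500263e-01  2.86589638e-03]
 [ 4.91502628e-01 -8.70876080e-01 -1.40482013e-04]
 [ 2.42679366e-03  1.53093755e-03 -9.99995883e-01]]
```

```bash
python3 -m handwheel '[[[-2,-1,5,0,0,0,85],[0,0,0,0,0,0,85],[0,0,0,0,0,0,15],[0,0,0,0,0,0,15],[0,0,0,0,0,0,15],[0,0,0,0,0,0,15],[0,0,0,0,0,0,15],[0,0,0,0,0,0,15],[0,0,0,0,0,0,15],[0,0,0,0,0,0,15]]]'
```

```text
t: 3.92
position: [0.6393, -0.0306, 0.0415]
tool_rot: [[0.87, 0.492, 0.0], [0.492, -0.87, 0.0], [0.0, 0.0, -1.0]]
contact_force: [-1.0, -0.1, 0.1]
finger_gap: 0.249
gripper_force: 58.8
```

Gripped on the 22 mm bar (59 N). Lifting and carrying.

```bash
python3 -m handwheel '[[[0,0,-8,0,0,0,15],[0,0,-20,0,0,0,15],[0,0,-25,0,0,0,15],[0,0,-25,0,0,0,15],[0,0,-25,0,0,0,15],[0,0,-25,0,0,0,15],[0,0,-25,0,0,0,15],[0,0,-12,0,0,0,15],[0,0,0,0,0,0,15],[0,0,0,0,0,0,15]]]'
python3 -m handwheel '[[[0,-10,0,0,0,0,15],[0,-25,0,0,0,0,15],[0,-36,0,0,0,0,15],[0,-40,0,0,0,0,15],[0,-40,0,0,0,0,15],[0,-40,0,0,0,0,15],[0,-40,0,0,0,0,15],[0,-36,0,0,0,0,15],[0,-25,0,0,0,0,15],[0,-10,0,0,0,0,15]]]'
python3 -m handwheel '[[[0,0,0,0,0,0,15],[0,0,0,0,0,0,15],[0,0,0,0,0,0,15]]]'
python3 - <<'E'
from h import *
s=sense();p=s['position'];R=np.array(s['tool_rot']);print(p,s['contact_force'],R)
T=snapshot('top');S=snapshot('scene')
f=lambda i,x,y:cv2.resize(i[y:y+120,x:x+100],None,fx=4,fy=4,interpolation=cv2.INTER_CUBIC)
cv2.imwrite('pics/c4.png',np.hstack([f(cv2.imread('pics/top1.png'),120,175),f(S['img'],240,80)]))
E
```

```text
t: 4.75
position: [0.6395, -0.0308, 0.207]
tool_rot: [[0.87, 0.492, 0.002], [0.492, -0.87, -0.0], [0.001, 0.001, -1.0]]
contact_force: [-0.2, -0.3, -0.6]
finger_gap: 0.25
gripper_force: 58.7
t: 5.58
position: [0.4867, 0.235, 0.2045]
tool_rot: [[0.868, 0.496, -0.004], [0.497, -0.868, -0.001], [-0.004, -0.002, -1.0]]
contact_force: [0.8, -0.2, -1.7]
finger_gap: 0.245
gripper_force: 58.8
t: 5.83
position: [0.4906, 0.2311, 0.2056]
tool_rot: [[0.871, 0.491, -0.001], [0.491, -0.871, -0.001], [-0.001, 0.001, -1.0]]
contact_force: [0.7, 0.3, -1.6]
finger_gap: 0.245
gripper_force: 58.8
[0.49064806 0.23110908 0.2055858 ] [ 0.65632132  0.33581937 -1.59010418] [[ 8.70962946e-01  4.91347847e-01 -9.16266191e-04]
 [ 4.91346819e-01 -8.70963258e-01 -1.14341559e-03]
 [-1.35984898e-03  5.45668136e-04 -9.99998927e-01]]
```

View pics/c4.png

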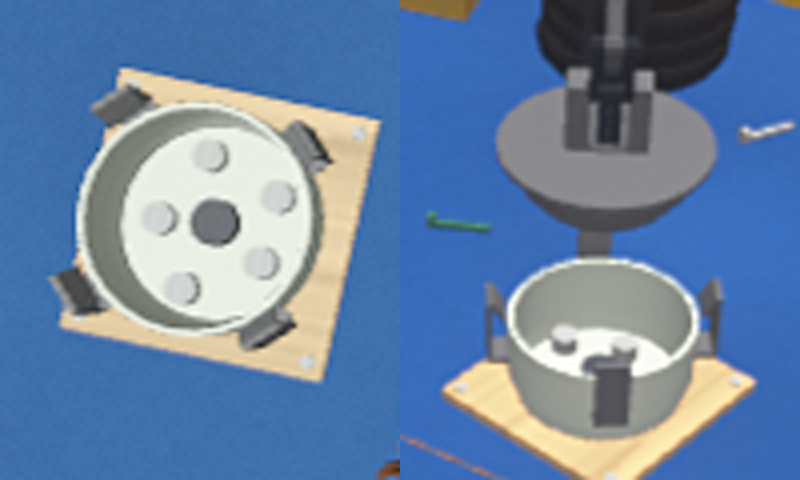

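The rim is clearer here. In the top view it spans x 139.3–198 and y 200.8–258.3 (centre 168.7,229.5). In the scene view it spans x 267–314.8 and y 144.5–175.8 (centre 290.9,160.1). The lid hangs level above the tub.

```bash
python3 - <<'E'
from h import *
T=snapshot('top');S=snapshot('scene');th=np.linspace(0,2*np.pi,180)
from scipy.optimize import least_squares
def ext(d,c):
    p=np.array([proj(d,[c[0]+.061*np.cos(t),c[1]+.061*np.sin(t),.066]) for t in th]);return np.r_[p.min(0),p.max(0)]
oT=np.array([139.25,200.75,198,258.25]);oS=np.array([267,144.5,314.75,175.75])
for f in (lambda c:ext(T,c)-oT,lambda c:ext(S,c)-oS,lambda c:np.r_[ext(T,c)-oT,ext(S,c)-oS]):
    r=least_squares(f,[.49,.23],diff_step=1e-3);print(r.x,r.fun.round(1))
s=sense();p=s['position'];R=np.array(s['tool_rot'])
print(R.T@(np.r_[r.x,p[2]]-p)*1e3)
E
```

```text
[0.49162714 0.23411342] [-0.  -0.7  0.   0.7]
[0.49441622 0.23368366] [-0.1  0.5  0.1 -0.4]
[0.49258725 0.23424162] [-0.1 -1.1 -0.   0.2 -0.6  0.2 -0.4 -0.8]
[ 2.86859644e+00 -2.13465114e+00 -1.13447054e-03]
```

```bash
python3 -m handwheel '[[[3,-2,10,0,0,0,15],[0,0,20,0,0,0,15],[0,0,20,0,0,0,15],[0,0,20,0,0,0,15],[0,0,15,0,0,0,15],[0,0,10,0,0,0,15],[0,0,4,0,0,0,15],[0,0,0,0,0,0,15],[0,0,0,0,0,0,15],[0,0,0,0,0,0,15]]]'
```

```text
t: 6.87
position: [0.4931, 0.2358, 0.1084]
tool_rot: [[0.87, 0.492, 0.002], [0.492, -0.87, 0.001], [0.002, 0.0, -1.0]]
contact_force: [1.3, -0.3, -0.4]
finger_gap: 0.251
gripper_force: 58.8
```

```bash
python3 -m handwheel '[[[-0.5,1,5,0,0,0,15],[0,0,4,0,0,0,15],[0,0,3,0,0,0,15],[0,0,2,0,0,0,15],[0,0,1,0,0,0,15],[0,0,0,0,0,0,15],[0,0,0,0,0,0,15]]]'
```

```text
t: 7.45
position: [0.4922, 0.2343, 0.0923]
tool_rot: [[0.87, 0.492, -0.0], [0.492, -0.87, -0.0], [-0.0, -0.0, -1.0]]
contact_force: [0.4, 0.3, -0.8]
finger_gap: 0.251
gripper_force: 58.8
```

```bash
python3 -m handwheel '[[[0,0,2,0,0,0,15],[0,0,2,0,0,0,15],[0,0,2,0,0,0,15],[0,0,0,0,0,0,15],[0,0,0,0,0,0,15]]]'
python3 -m handwheel '[[[0,0,2,0,0,0,15],[0,0,2,0,0,0,15],[0,0,2,0,0,0,15],[0,0,0,0,0,0,15],[0,0,0,0,0,0,15]]]'
```

```text
t: 7.87
position: [0.4928, 0.2346, 0.0866]
tool_rot: [[0.87, 0.492, 0.001], [0.492, -0.87, 0.001], [0.001, 0.0, -1.0]]
contact_force: [2.3, 1.0, 0.6]
finger_gap: 0.249
gripper_force: 59.4
t: 8.28
position: [0.4927, 0.2345, 0.0806]
tool_rot: [[0.87, 0.492, 0.001], [0.492, -0.87, 0.0], [0.001, 0.0, -1.0]]
contact_force: [1.5, 0.6, 2.1]
finger_gap: 0.246
gripper_force: 59.2
```

```bash
python3 -m handwheel '[[[0,0,1.5,0,0,0,15],[0,0,1.5,0,0,0,15],[0,0,0,0,0,0,15],[0,0,0,0,0,0,15]]]'
python3 -m handwheel '[[[0,0,1,0,0,0,15],[0,0,1,0,0,0,15],[0,0,0,0,0,0,15],[0,0,0,0,0,0,15]]]'
```

```text
t: 8.62
position: [0.4922, 0.2344, 0.0774]
tool_rot: [[0.87, 0.492, 0.0], [0.492, -0.87, 0.0], [0.0, -0.0, -1.0]]
contact_force: [-0.3, 1.0, 4.2]
finger_gap: 0.247
gripper_force: 60.7
t: 8.95
position: [0.4922, 0.2344, 0.0774]
tool_rot: [[0.87, 0.492, 0.001], [0.492, -0.87, 0.001], [0.001, 0.0, -1.0]]
contact_force: [-3.8, -1.7, 15.4]
finger_gap: 0.248
gripper_force: 62.5
```

It has stopped hard at the predicted home height (0.0774 m) with 15 N on it. I'll press slightly more and look.

```bash
python3 -m handwheel '[[[0,0,1,0,0,0,15],[0,0,0,0,0,0,15],[0,0,0,0,0,0,15]]]'
python3 - <<'E'
from h import *
S=snapshot('scene')['img'];T=snapshot('top')['img']
f=lambda i,x,y:cv2.resize(i[y:y+120,x:x+100],None,fx=4,fy=4,interpolation=cv2.INTER_CUBIC)
cv2.imwrite('pics/c5.png',np.hstack([f(T,120,175),f(S,240,100)]))
E
```

```text
t: 9.2
position: [0.4922, 0.2344, 0.0773]
tool_rot: [[0.87, 0.492, 0.002], [0.492, -0.87, 0.001], [0.002, 0.0, -1.0]]
contact_force: [-5.4, -2.4, 21.2]
finger_gap: 0.245
gripper_force: 63.3
```

View pics/c5.png

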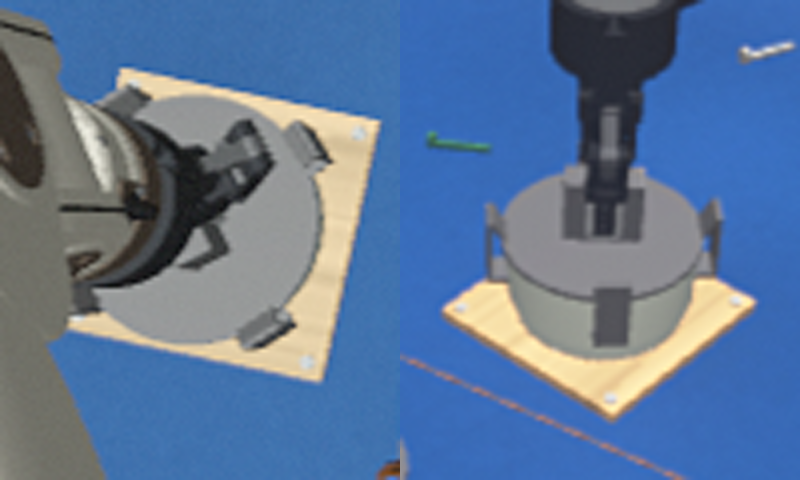

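The lid sits flat on the rim inside the four clips (front clip about (612,290), side clips about (492,230) and (712,230) in the crop). Easing the pressure, opening a little, then lifting away.

```bash
python3 -m handwheel '[[[0,0,-2,0,0,0,15],[0,0,0,0,0,0,44],[0,0,0,0,0,0,44],[0,0,0,0,0,0,44],[0,0,0,0,0,0,44],[0,0,0,0,0,0,44],[0,0,0,0,0,0,44]]]'
python3 -m handwheel '[[[0,0,-5,0,0,0,44],[0,0,-10,0,0,0,44],[0,0,-20,0,0,0,44],[0,0,-30,0,0,0,44],[0,0,-30,0,0,0,44],[0,0,-30,0,0,0,44],[-25,0,-20,0,0,0,44],[-35,0,0,0,0,0,44],[-30,0,0,0,0,0,44],[0,0,0,0,0,0,44]]]'
python3 - <<'E'
from h import *
S=snapshot('scene')['img'];W=snapshot('wrist');T=snapshot('top')['img'];
u,v=proj(W,[.4925,.2343,.092]);print(u,v)
f=lambda i,x,y:cv2.resize(i[y:y+100,x:x+100],None,fx=4,fy=4,interpolation=cv2.INTER_CUBIC)
w=cv2.resize(W['img'],(400,300)); w=cv2.copyMakeBorder(w,0,100,0,0,cv2.BORDER_CONSTANT)
cv2.imwrite('pics/c6.png',np.hstack([w,f(S,240,110)]))
E
```

```text
t: 9.88
position: [0.4919, 0.2341, 0.0757]
tool_rot: [[0.87, 0.492, -0.001], [0.492, -0.87, -0.001], [-0.001, -0.0, -1.0]]
contact_force: [-0.2, 0.0, 0.1]
finger_gap: 0.511
gripper_force: 0.0
t: 10.72
position: [0.4087, 0.1873, 0.2222]
tool_rot: [[0.871, 0.492, -0.003], [0.492, -0.871, -0.002], [-0.004, -0.0, -1.0]]
contact_force: [-0.8, -0.4, -0.6]
finger_gap: 0.516
gripper_force: 0.0
278.8994956900281 93.37217404343808
```

View pics/c6.png

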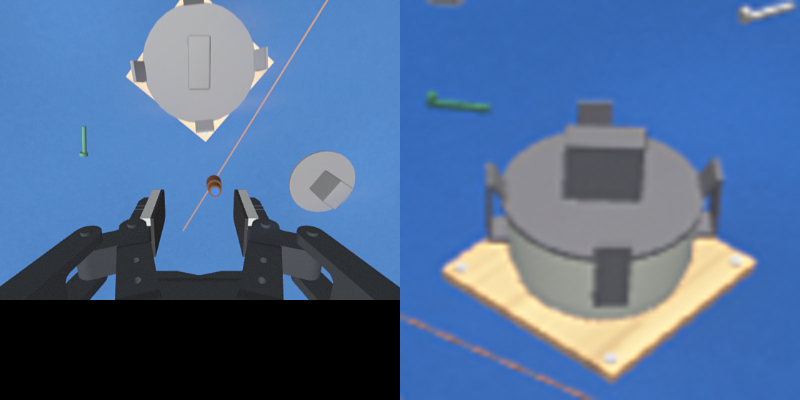

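The gripper is clear and the lid is seated. One close check of the clips and the height.

```bash
python3 - <<'E'
from h import *
S=snapshot('scene');W=snapshot('wrist');th=np.linspace(0,2*np.pi,180)
for zt in(.070,.076,.084):
    p=np.array([proj(S,[.4925+.065*np.cos(t),.2343+.065*np.sin(t),zt]) for t in th]);print(zt,np.r_[p.min(0),p.max(0)].round(1), proj(S,[.4925,.2343,zt+.044]).round(1))
print('seen 265.5 143 315.8 175.5; bar top centre',240+206/4,110+137/4)
cv2.imwrite('pics/c7.png',cv2.resize(W['img'][0:200,165:395],None,fx=3,fy=3,interpolation=cv2.INTER_CUBIC))
E
```

```text
0.07 [264.8 142.5 316.  174.7] [291.1 144.1]
0.076 [264.9 140.6 316.2 172.9] [291.3 142.2]
0.084 [264.9 138.2 316.4 170.3] [291.4 139.6]
seen 265.5 143 315.8 175.5; bar top centre 291.5 144.25
```

View pics/c7.png

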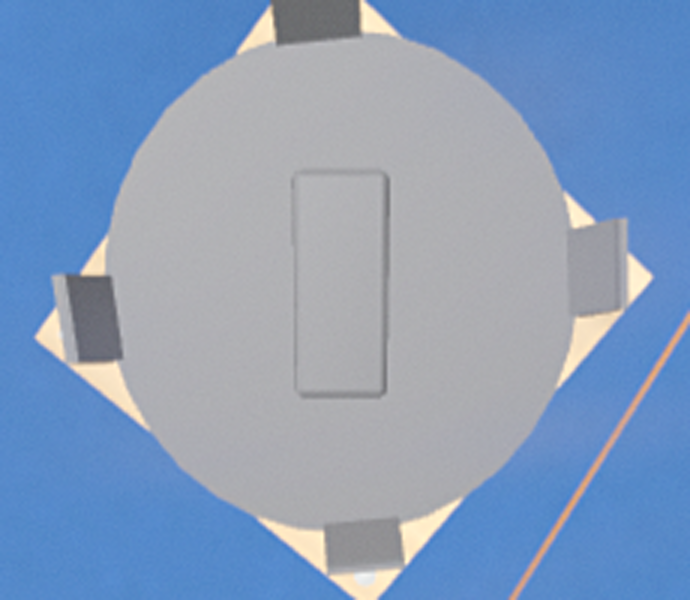

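All four clips overlap the flange edge, at (317,40), (595,265), (363,522) and (115,315). The measured outline matches the home height of 0.070 m to within 1 px. The small lid is where it was.

```bash
python3 -c "
from rig import *
print(sign_off())"
```

```text
the job is handed in; nothing more can be done
None
```

The wide lid is on the wide tub, pressed fully home and level with all four clips over its flange; I let go, left the smaller lid where it lay, and handed the job in about 11 s into the 37 s limit.

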